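# Open the pistachio bay of a pastry display

## Task

Open the bay of green pistachio pastries in the counter display and leave the other three bays covered. Slide the covers along their track into the empty place one at a time, the one nearest the empty place first, and before you let go of each, press it for a moment, gently but firmly, up against the rubber buffer or the cover before it so that no gap is left. Do not bang or force them, and leave the price tickets, the tongs and the bowl alone.

Things in the scene. Friction and masses are not known exactly. Their poses are not given: they have to be found in the camera images.
- case: Low timber pastry display, 264 mm deep (x), 576 mm long (y), 101 mm high, perhaps turned a little. Origin: centre of its row of four bays, at counter height; y runs along the row, x points away from the robot, z up. Bay centres at y = -192, -64, 64, 192 mm; openings 100 mm long, 28 mm strips between them. Fixed. A ledge along its far side (x 116 to 148 mm) carries price tickets.
- track_stop (a point): Wooden stop at the -y end of the single cover track (y = -256 mm on the display), 89 mm above the counter. Two aluminium C rails along y, over the bays, carry three covers: their lips hold the covers down, so they slide along y but cannot be lifted out or pass one another. Play in the track: 2 mm to each side, 2.5 mm up and down.
- buffer: Steel plate with the lock nuts of the adjustable end buffer, on the outside of the display's +y end (y = 296 mm on the display); this plate does not move. Its two stop screws carry a bar faced with firm black rubber inside the track, which stops the covers there. How far it is screwed in is not measured: its face lies anywhere from y = 246 to 264 mm on the display. Hardly any give.
- cover_1_knob (a point): Middle of the dark wooden knob (upright, 24 mm diameter, 30 mm tall, top 127 mm above the counter) in the centre of cover 1, over the first bay (y = -192 mm) at the start. Each cover is a blue-framed clear pane, 126 mm along the track (edges 63 mm either side of the knob's axis), 160 mm wide, 8 mm thick, about 0.3 kg; it drags with 1 to 5 N.
- cover_2_knob (a point): The same on cover 2, between the other two; it starts over the bay at y = -64 mm.
- cover_3_knob (a point): The same on cover 3, nearest the empty place; it starts mostly over the bay at y = 64 mm, and the bay at y = 192 mm is the empty place.
- pistachio (a point): Middle of the pile of bright green pistachio pastries in its white tray, 49 mm above the counter, at the centre of its bay (under cover 1 or cover 2 at the start). Axes as the display's.
- ticket_1: Price ticket on a small stand, 75 mm tall, loose on the ledge of the display. Leave it alone. Origin: centre of its foot.
- ticket_2: Another such price ticket.
- ticket_3: Another such price ticket.
- tongs: Steel pastry tongs lying on the counter to the right, 200 mm long. Leave alone.
- seed_bowl: Blue bowl, 110 mm across, 50 mm high, on the counter to the left. Leave alone.

How it is judged:
On the way, in this order (a step that is already met when the one before it is completed fails the run):
1. cover 3 pressed up against the buffer on its own (over 2 N for 0.1 s) (contact force between cover_3 and buffer above 2 N and y of cover_3_knob in the frame of case above 0.181 m and contact force between cover_2 and cover_3 below 1 N), for 0.1 s.
2. then cover 2 pressed up against cover 3 on its own, and cover 3 still up against the buffer (over 2 N for 0.1 s) (contact force between cover_2 and cover_3 above 2 N and contact force between cover_3 and buffer above 1 N and horizontal distance between cover_2_knob and cover_3_knob below 0.128 m and contact force between cover_1 and cover_2 below 1 N), for 0.1 s.
3. then, with the pistachios in the first bay, cover 1 pressed likewise up against cover 2 (over 2 N for 0.1 s); with the pistachios in the second bay, cover 2 let go (((contact force between cover_1 and cover_2 above 2 N and contact force between cover_2 and cover_3 above 1 N and horizontal distance between cover_2_knob and cover_3_knob below 0.128 m) or (y of pistachio in the frame of case above -0.128 m and contact force between the fingers and cover_2 below 0.5 N and horizontal distance between cover_2_knob and cover_3_knob below 0.128 m))), for 0.1 s.
At the end, for the whole second after the job is handed in: All at rest. Each knob is over 115 mm along the track from the middle of the pistachio bay. Cover 3 is home (knob beyond y = 181 mm); cover 2 is within 2 mm of it; cover 1 is within 2 mm of cover 2 or, with pistachios in the second bay, still over the first (knob at y below -185 mm) (y of cover_3_knob in the frame of case above 0.181 m and horizontal distance between cover_2_knob and cover_3_knob below 0.128 m and (horizontal distance between cover_1_knob and cover_2_knob below 0.128 m or y of cover_1_knob in the frame of case below -0.185 m) and (y of cover_1_knob in the frame of pistachio above 0.115 m or y of cover_1_knob in the frame of pistachio below -0.115 m) and (y of cover_2_knob in the frame of pistachio above 0.115 m or y of cover_2_knob in the frame of pistachio below -0.115 m) and (y of cover_3_knob in the frame of pistachio above 0.115 m or y of cover_3_knob in the frame of pistachio below -0.115 m) and linear speed of each of cover_1, cover_2, cover_3 below 0.01 m/s); the robot touches nothing.
It fails at once if a cover banged or forced against the buffer or its neighbour (over 25 N) (contact force between cover_3 and buffer above 25 N or contact force between cover_2 and cover_3 above 25 N or contact force between cover_1 and cover_2 above 25 N).
It fails at once if a price ticket, the tongs or the bowl moved by more than 15 mm (distance of any of ticket_1, ticket_2, ticket_3, tongs, seed_bowl from where it was at the start of the episode above 0.015 m).
It also fails if it takes over 72 s, if anything falls off the work surface, if the arm or the gripper's body presses on something with over 40 N, if the wrist force passes 120 N, or if a joint passes its speed limit or range.

## Robot

A 6-joint arm with a two-finger parallel gripper is mounted at the origin on the work surface. World frame = base frame: x ahead of the robot, y to its left, z up, the work surface at z = 0. Lengths are in m, angles in rad, forces in N, time in s.
With the tool pointing down it reaches from about 0.275 to 0.725 m from the base axis. Payload 15.9 kg.
Tool frame: the origin (TCP) lies midway between the tips of the shut fingers; the grasp point (between the pads) lies ctrl.grip_depth behind it (ctrl.grip_depth is the distance from the TCP to the grasp point, in m); x points along the fingers, z is the direction in which the jaws open and shut, and the axes are right-handed (so a half turn about x gives the same grasp; the last joint's range is limited). The gripper opens to 85 mm and grips with 20 to 120 N. Pads are 22 mm wide; open, the fingers measure 114 mm over their backs; the gripper's body (76 mm by 85 mm) begins 54 mm behind the grasp point. The pads swing forward as they close: fully open they stand 13 mm farther back than shut.
Start: joints at [1.341, 0.213, -0.034, 1.323, 0, 1.571], TCP at [0.114, 0.487, 0.231] pointing down, gripper open.
Joint ranges: [-2.98, 2.98], [-0.74, 1.72], [-1.14, 1.35], [-2.1, 2.04], [-1.57, 1.44], [-3.14, 3.14]. Speed limits (rad/s): [1.89, 1.89, 2.39, 2.57, 3.14, 3.14].

## Interface

Orientations are given as a unit quaternion [w, x, y, z].
In Python, from workcell import ctrl, cams, job gives the robot as it stands.
- The arm moves only by the tool play_rows, never from a script. Its argument "moves" is a list of rows, each a list of 2 entries, a list of its own where there are three numbers: the shift along the tool's x, y, z in mm, then the turn about the tool's x in rad. In form: [[[x, y, z], twist], ...]. A call has 1 to 8 rows; each row shifts and turns the commanded pose from where the row before left it, along the tool's axes as they then stand; what a row does not reach is not made up. A row lasts 1/8 s, in which the tool goes at most 62.5 mm and 10.7 degrees, less where a joint would pass 70% of its speed; a pose out of reach is approached as far as the arm can. A call is refused whole if a number of a shift passes 62.5 or a number of a turn 0.188, either way. A call with a gripper value outside its range is refused whole. "gripper" is the opening, from 0 (shut) to 1 (fully open), set as the call begins (left out, the last holds). The fingers move at their own pace and stop on an object; "newtons" is the grip in N (left out, the last holds). Time passes only in rows, so rows that do not move let the fingers close. It gives the time, the measured TCP pose, the force and the opening at its end, in the units of the state.
- ctrl.get_obs(): the state, without advancing time (a new reading comes with each control period).
- cams.capture(name): name is "scene" or "top" or "wrist"; returns (picture, depth): 384x512x3 uint8, red, green, blue; 384x512 float32, m along the optical axis (not along the pixel's ray), 0 where there is no reading.
- cams.get_calibration(name): a dict with "fovy" (degrees; the focal length in pixels is half the picture's height over the tangent of half this angle, whatever the lens; pixels are square), "cx", "cy" (the principal point, pixels), "world_from_camera" (4x4, takes a point from camera to world coordinates). Camera axes: x right, y down, z forward; pixel columns grow to the right and rows downward; lengths in m; the calibration is good to about 2 mm. A picture is of the moment at which its call begins: read the wrist's pose just before it. get_calibration takes no time and is no camera call; for the wrist camera it gives the pose at the moment of the call.
- job.close_job(): hands the job in, once; it reports no verdict.
The state is a dict: "time": time; "joint_pos": joint angles; "qd": joint speeds; "joint_efforts": joint torques, N m; "ee_pos": TCP position; "orientation": TCP orientation; "force": force on the tool from outside, world axes, zero at the start; "wrist_torque": the same for the moment, N m; "finger_gap": finger opening in m.
Only numpy, scipy, OpenCV 4.12 (cv2) and the standard library are available. Lean on these libraries where they do the work, as an engineer would, in place of code of your own. Each camera call takes 0.05 s, during which the arm holds its last target.

## Working session

There is one attempt and no reset: what is moved stays moved. The work goes in short steps, Python scripts to look and compute and a tool call to move; the robot and the scene stay as the last step left them, time stands still between calls to the robot, and variables do not carry over. Pictures are saved under pics/ and viewed, and the job is handed in when it is done.

Besides the shell and the picture viewer there is one more tool, called after "Emit:" in YAML: its name, and indented under it one key for each argument. play_rows: Moves the arm, as the interface text tells. Its arguments: {"type":"object","properties":{"moves":{"type":"array","items":{"type":"array"}},"gripper":{"type":"number"},"newtons":{"type":"number"}},"required":["moves"]}

```bash
ls; mkdir -p pics; cat > h.py <<'E'
import numpy as np, cv2
from workcell import ctrl, cams, job
def save(n,img): cv2.imwrite(n,cv2.cvtColor(img,cv2.COLOR_RGB2BGR))
def cal(name):
    c=cams.get_calibration(name); f=192/np.tan(np.radians(c['fovy'])/2); return c,f
def ray(c,f,u,v,z):
    T=np.array(c['world_from_camera']); d=T[:3,:3]@np.array([(u-c['cx'])/f,(v-c['cy'])/f,1]); o=T[:3,3]
    return o+d*(z-o[2])/d[2]
E
python3 - <<'E'
from h import *
print(ctrl.get_obs(), ctrl.grip_depth)
for n in ['scene','top']:
    p,d=cams.capture(n); save(f'pics/{n}0.png',p); np.save(f'{n}0.npy',d); c,f=cal(n); print(n,c,f)
E
```

```text
pics
{'time': 0.0, 'joint_pos': array([ 1.34100186e+00,  2.13399803e-01, -3.50266188e-02,  1.32348273e+00,
        1.77774998e-05,  1.57077860e+00]), 'qd': array([ 1.46092428e-03, -8.46970795e-04,  7.47301489e-05, -6.15030587e-04,
        9.51535120e-04, -1.67663342e-03]), 'joint_efforts': array([-8.37908792e-04, -6.86150980e+01,  4.87117553e+01,  1.73567579e-02,
        1.83454813e-04,  1.82661267e-05]), 'ee_pos': array([0.11381072, 0.48654788, 0.23080723]), 'orientation': array([ 0.55370943, -0.43962537,  0.55433378,  0.43914627]), 'force': array([-0.37839616, -0.64695766,  1.12186605]), 'wrist_torque': array([-0.06126284, -0.03687517, -0.02113544]), 'finger_gap': 0.08573347557673908} 0.0187
scene {'fovy': 54.02975464598114, 'cx': 257.47964911800983, 'cy': 191.77800115191636, 'world_from_camera': array([[ 0.85475762,  0.42661127, -0.29562178,  0.94128226],
       [ 0.51898122, -0.71009608,  0.47583827, -0.50723283],
       [-0.0069219 , -0.56014854, -0.82836327,  0.98295337],
       [ 0.        ,  0.        ,  0.        ,  1.        ]])} 376.57945474259924
top {'fovy': 44.25497394614749, 'cx': 246.57562003402117, 'cy': 192.98709110474547, 'world_from_camera': array([[-0.00965279, -0.99796836,  0.06297601,  0.49964126],
       [-0.9998991 ,  0.00897674, -0.0110092 ,  0.00288342],
       [ 0.01042152, -0.06307592, -0.99795432,  1.67684641],
       [ 0.        ,  0.        ,  0.        ,  1.        ]])} 472.189002041325
```

View pics/scene0.png

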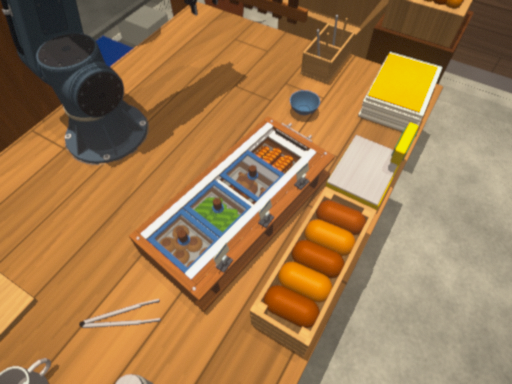

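View pics/top0.png

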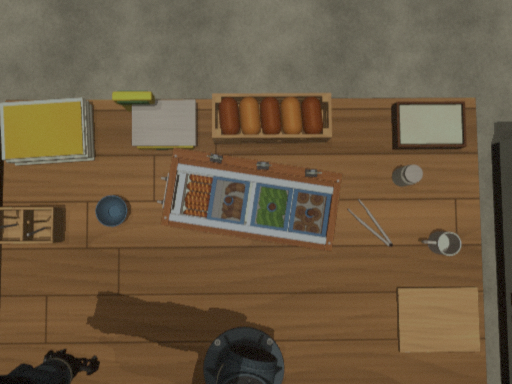

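The scene view shows the pistachios (~215,210) under cover 2, the second bay from the -y end, with the empty bay at the bowl end. The top view shows the same: green at ~(272,207), and the row turned by about 8-10°. Next I'll zoom in to find the knobs.

```bash
python3 - <<'E'
from h import *
a=cv2.imread('pics/top0.png')[145:255,155:350]; b=cv2.imread('pics/scene0.png')[110:310,125:340]
cv2.imwrite('pics/t_z.png',cv2.resize(a,None,fx=4,fy=4,interpolation=2)); cv2.imwrite('pics/s_z.png',cv2.resize(b,None,fx=3,fy=3,interpolation=2)[:600,:800])
E
```

```text
(no output)
```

View pics/t_z.png

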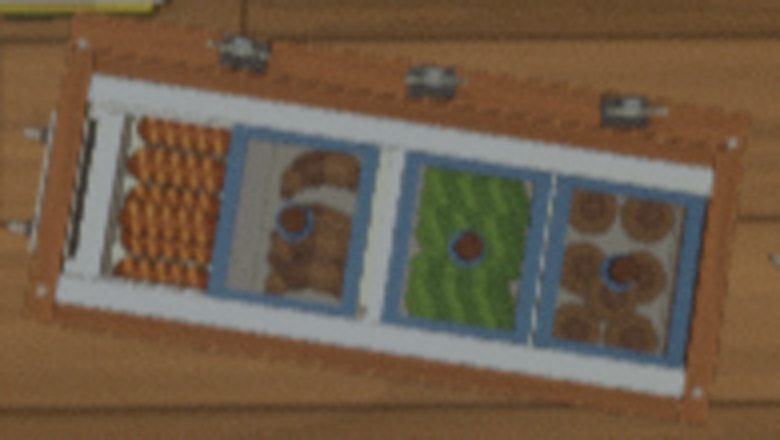

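View pics/s_z.png

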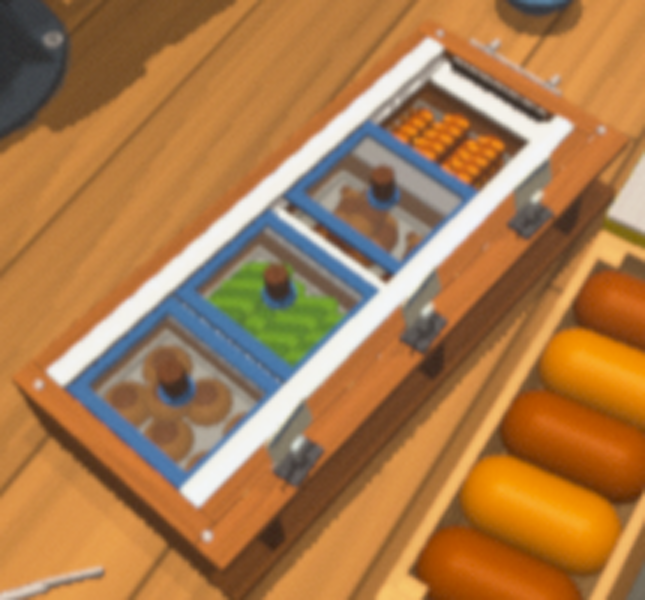

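The zooms show the knob tops in the top view at (296,217), (467,247) and (623,268), with corner screws at (82,44), (733,143), (41,290) and (697,393). In the scene view the knob tops are at (383,172), (276,268) and (174,362). I'll triangulate them.

```bash
python3 - <<'E'
from h import *
ct,ft=cal('top'); cs,fs=cal('scene')
T=lambda x,y,z: ray(ct,ft,x/4-.4+155,y/4-.4+145,z)
S=lambda x,y,z: ray(cs,fs,x/3-.3+125,y/3-.3+110,z)
for n,t,s in [('k3',(296,217),(383,172)),('k2',(467,247),(276,268)),('k1',(623,268),(174,362))]:
    print(n,T(*t,.127).round(4),S(*s,.127).round(4))
    # triangulate
    ot=np.array(ct['world_from_camera'])[:3,3];os=np.array(cs['world_from_camera'])[:3,3]
    d1=T(*t,.127)-ot;d2=S(*s,.127)-os
    k=np.linalg.lstsq(np.c_[d1,-d2],os-ot,rcond=None)[0]; print('  tri',(ot+d1*k[0]).round(4),(os+d2*k[1]).round(4))
A=[T(*p,.101)[:2] for p in [(82,44),(41,290),(733,143),(697,393)]]
B=[S(*p,.101)[:2] for p in [(601,129),(439,33),(208,536),(40,384)]]
for n,q in (('top',A),('scene',B)):
    q=np.array(q);print(n,q.round(4).tolist(),'centre',q.mean(0).round(4))
    v=(q[0]+q[1]-q[2]-q[3])/2; print('len',np.linalg.norm(v),'yaw of y-axis',np.degrees(np.arctan2(-v[0],v[1])), 'wid',np.linalg.norm(q[0]-q[1]))
# tickets blobs from scene: feet
for p in [(530,222),(423,330),(297,465)]: print('ticket',S(*p,.101).round(3))
E
```

```text
k3 [0.5787 0.045  0.127 ] [0.5787 0.0502 0.127 ]
  tri [0.5784 0.0449 0.1321] [0.5809 0.0468 0.1323]
k2 [ 0.5527 -0.0952  0.127 ] [ 0.5534 -0.0928  0.127 ]
  tri [ 0.5527 -0.0951  0.1289] [ 0.5542 -0.0937  0.1289]
k1 [ 0.5343 -0.2232  0.127 ] [ 0.5332 -0.2169  0.127 ]
  tri [ 0.5341 -0.222   0.1347] [ 0.5367 -0.2194  0.1344]
top [[0.7269, 0.2241], [0.5211, 0.2582], [0.6388, -0.3213], [0.4304, -0.2867]] centre [ 0.5793 -0.0314]
len 0.5524634840285187 yaw of y-axis -9.317945407063025 wid 0.20860596317603003
scene [[0.728, 0.2274], [0.5199, 0.2596], [0.6413, -0.3199], [0.4338, -0.2857]] centre [ 0.5807 -0.0296]
len 0.5531108456064964 yaw of y-axis -8.988328318147499 wid 0.21058097300902717
ticket [0.72  0.088 0.101]
ticket [ 0.693 -0.067  0.101]
ticket [ 0.668 -0.232  0.101]
```

```bash
cat >> h.py <<'E'
from scipy.spatial.transform import Rotation as Ro
YAW=np.radians(-9.15)
EY=np.array([-np.sin(YAW),np.cos(YAW),0]); EX=np.array([np.cos(YAW),np.sin(YAW),0]); C=np.array([0.5645,-0.0285,0])
def st(target=None):
    o=ctrl.get_obs(); q=o['orientation']; R=Ro.from_quat([q[1],q[2],q[3],q[0]]).as_matrix(); p=o['ee_pos']
    print('t',round(o['time'],2),'p',p.round(4),'case',((p-C)@EX).round(4),((p-C)@EY).round(4),'gap',round(o['finger_gap'],4),'F case',(o['force']@EX).round(2),(o['force']@EY).round(2),o['force'][2].round(2))
    print('R cols',R.T.round(4).tolist(),'j',o['joint_pos'].round(3)); 
    z=R[:,2]; a=np.arctan2(z@EX,z@EY); print('tool z angle from case y (deg)',np.degrees(a),'rad',a)
    if target is not None: print('shift in tool mm',(R.T@(np.array(target)-p)*1000).round(1))
    return o,R
E
python3 - <<'E'
from h import *
st(np.r_[(C+.0763*EY)[:2],.231])
E
```

```text
t 0.1 p [0.1138 0.4866 0.2309] case -0.5269 0.4369 gap 0.0855 F case 0.03 -1.07 -0.05
R cols [[-0.0002, -0.0009, -1.0], [-0.9737, 0.2278, 0.0], [0.2278, 0.9737, -0.0009]] j [ 1.341  0.213 -0.035  1.323  0.     1.571]
tool z angle from case y (deg) 4.016021346636476 rad 0.07009279532918301
shift in tool mm [ 2.000e-01 -5.508e+02 -3.228e+02]
```

Emit:
play_rows:
  moves:
    - [[0, 0, 0], -0.07]
    - [[0, -44, -30], 0]
    - [[0, -44, -30], 0]
    - [[0, -44, -30], 0]
    - [[0, -44, -30], 0]
    - [[0, -44, -30], 0]
    - [[0, -44, -30], 0]
    - [[0, -44, -30], 0]
  gripper: 0.7

```text
time: 1.1
ee_pos: [0.3855, 0.229, 0.2312]
orientation: [0.538, -0.458, 0.538, 0.459]
force: [0.3, 1.8, -0.3]
finger_gap: 0.0598
```

Emit:
play_rows:
  moves:
    - [[0, -44, -30], 0]
    - [[0, -44, -30], 0]
    - [[0, -44, -30], 0]
    - [[0, -44, -30], 0]
    - [[0, -20, -20], 0]
    - [[0, 0, 0], 0]

```text
time: 1.85
ee_pos: [0.5564, 0.0596, 0.2305]
orientation: [0.538, -0.458, 0.539, 0.458]
force: [0.2, 0.5, -0.0]
finger_gap: 0.0597
```

```bash
python3 - <<'E'
from h import *
st(np.r_[(C+.0763*EY)[:2],.231])
c,f=cal('wrist'); p,d=cams.capture('wrist'); save('pics/w1.png',p); print(c,f)
E
```

```text
t 1.85 p [0.5564 0.0596 0.2305] case -0.0221 0.0857 gap 0.0597 F case 0.13 0.57 -0.02
R cols [[-0.0012, -0.0003, -1.0], [-0.9869, 0.1616, 0.0011], [0.1616, 0.9869, -0.0005]] j [ 0.107  0.339  0.132  1.365 -0.     0.269]
tool z angle from case y (deg) 0.14739867067101395 rad 0.0025725921162719927
shift in tool mm [ -0.5 -22.1  -9.3]
{'fovy': 64.30075780487266, 'cx': 255.65253019550073, 'cy': 187.30260500196627, 'world_from_camera': array([[ 1.61572520e-01,  9.34311353e-01,  3.17736710e-01,
         4.73578340e-01],
       [ 9.86860510e-01, -1.52705065e-01, -5.27967426e-02,
         7.39318445e-02],
       [-8.08591004e-04,  3.22092315e-01, -9.46707921e-01,
         3.72882849e-01],
       [ 0.00000000e+00,  0.00000000e+00,  0.00000000e+00,
         1.00000000e+00]])} 305.4772204937066
```

View pics/w1.png

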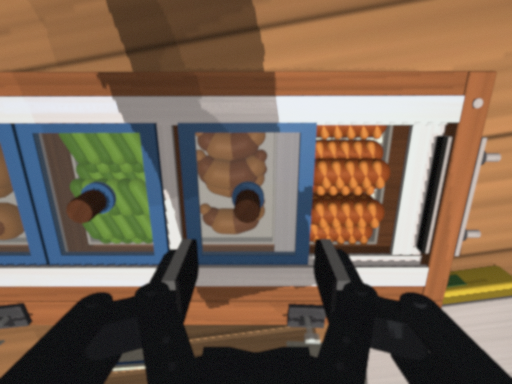

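Wrist view: the knob 3 top is around (246,207), the cover 3 frame spans columns ~180-315 at row 190, and the black buffer bar is at ~(437,190).

```bash
python3 - <<'E'
from h import *
c,f=cal('wrist')
def P(n,u,v,z):
    w=ray(c,f,u,v,z); print(n,w.round(4),'case',((w-C)@EX).round(4),((w-C)@EY).round(4))
P('k3 top',246,208,.127);P('k2 top',85,210,.127)
for u,v in [(178,124),(315,123),(189,266),(311,264)]: P('cover3 corner',u,v,.097)
for u,v in [(434,150),(424,240),(458,125),(442,240)]: P('bar',u,v,.095)
P('screw',477,104,.101)
img=cv2.imread('pics/w1.png'); cv2.imwrite('pics/w1z.png',cv2.resize(img[90:290,50:500],(800,356),interpolation=2))
E
```

```text
k3 top [0.573  0.0499 0.127 ] case -0.004 0.0788
k2 top [ 0.5523 -0.0892  0.127 ] case -0.0023 -0.0619
cover3 corner [0.4957 0.0008 0.097 ] case -0.0726 0.018
cover3 corner [0.5144 0.1215 0.097 ] case -0.0733 0.1401
cover3 corner [ 0.6403 -0.0232  0.097 ] case 0.074 0.0173
cover3 corner [0.6584 0.1031 0.097 ] case 0.0718 0.1448
bar [0.5568 0.2278 0.095 ] case -0.0483 0.2518
bar [0.65   0.2201 0.095 ] case 0.0449 0.259
bar [0.5371 0.2486 0.095 ] case -0.0711 0.2692
bar [0.653  0.2382 0.095 ] case 0.0449 0.2774
screw [0.5201 0.26   0.101 ] case -0.0897 0.2778
```

View pics/w1z.png

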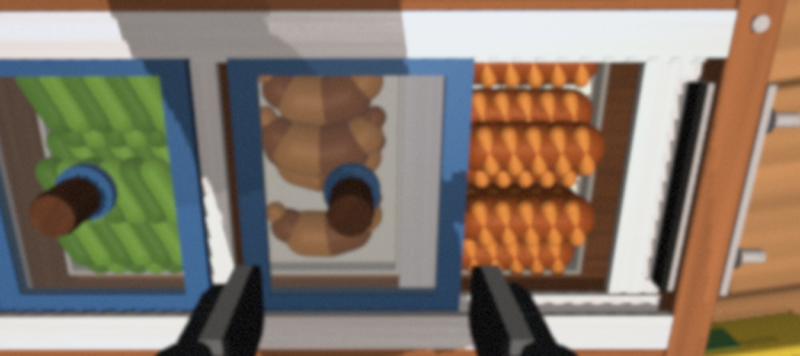

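Emit:
play_rows:
  moves:
    - [[10, -10, -4], 0]
    - [[20, -9, -4], 0]
    - [[30, 0, 0], 0]
    - [[30, 0, 0], 0]
    - [[22, 0, 0], 0]
    - [[12, 0, 0], 0]
    - [[4, 0, 0], 0]
    - [[0, 0, 0], 0]

```text
time: 2.9
ee_pos: [0.5735, 0.0503, 0.1037]
orientation: [0.538, -0.459, 0.538, 0.458]
force: [0.7, -0.2, -0.2]
finger_gap: 0.0597
```

```bash
python3 - <<'E'
from h import *
st()
p,d=cams.capture('wrist'); save('pics/w2.png',p)
E
```

```text
t 2.9 p [0.5735 0.0503 0.1037] case -0.0036 0.0792 gap 0.0597 F case 0.74 -0.05 -0.18
R cols [[0.0006, 0.0, -1.0], [-0.9873, 0.1589, -0.0005], [0.1589, 0.9873, 0.0001]] j [ 0.088  0.42  -0.075  1.075 -0.     0.247]
tool z angle from case y (deg) -0.005236608728424097 rad -9.139606394967406e-05
```

View pics/w2.png

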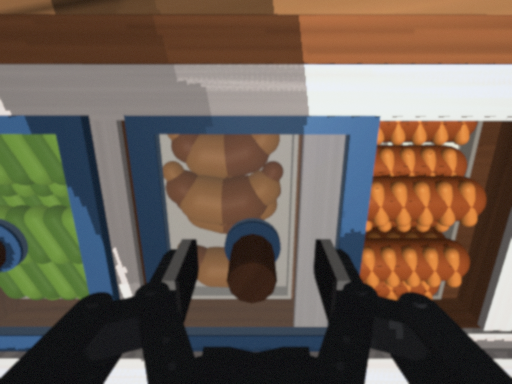

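The knob stands between the open fingers, slightly to -y (column ~252 against the finger centre at 256). I'll close on it.

Emit:
play_rows:
  moves:
    - [[2, 0, -1], 0]
    - [[0, 0, 0], 0]
    - [[0, 0, 0], 0]
    - [[0, 0, 0], 0]
    - [[0, 0, 0], 0]
    - [[0, 0, 0], 0]
  gripper: 0
  newtons: 30

```text
time: 3.7
ee_pos: [0.5732, 0.0491, 0.1016]
orientation: [0.538, -0.459, 0.538, 0.458]
force: [-2.4, -1.6, 6.4]
finger_gap: 0.0229
```

```bash
python3 - <<'E'
from h import *
st()
p,d=cams.capture('wrist'); save('pics/w3.png',p)
E
```

```text
t 3.7 p [0.5732 0.0491 0.1016] case -0.0037 0.078 gap 0.0229 F case -2.1 -2.0 6.43
R cols [[0.0004, -0.0002, -1.0], [-0.9872, 0.1593, -0.0004], [0.1593, 0.9872, -0.0001]] j [ 0.086  0.421 -0.079  1.07  -0.     0.245]
tool z angle from case y (deg) 0.014329607525051994 rad 0.0002500988318307131
```

View pics/w3.png

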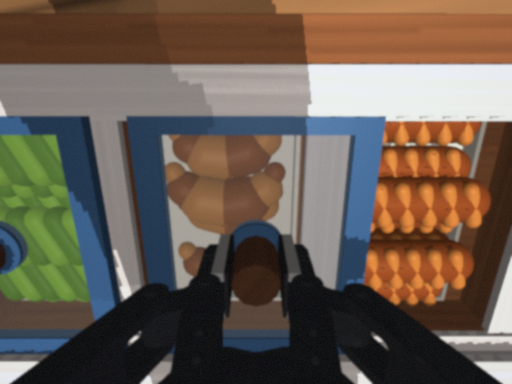

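Emit:
play_rows:
  moves:
    - [[0, 0, 4], 0]
    - [[0, 0, 12], 0]
    - [[0, 0, 16], 0]
    - [[0, 0, 18], 0]
    - [[0, 0, 18], 0]
    - [[0, 0, 14], 0]
    - [[0, 0, 7], 0]
    - [[0, 0, 2], 0]

```text
time: 4.75
ee_pos: [0.5879, 0.1388, 0.1016]
orientation: [0.538, -0.459, 0.538, 0.458]
force: [-1.1, -7.2, 7.1]
finger_gap: 0.0231
```

```bash
python3 - <<'E'
from h import *
st()
c,f=cal('wrist')
p,d=cams.capture('wrist'); save('pics/w4.png',p)
E
```

```text
t 4.75 p [0.5879 0.1388 0.1016] case -0.0035 0.1689 gap 0.0231 F case 0.04 -7.26 7.14
R cols [[0.0007, -0.0012, -1.0], [-0.9873, 0.1591, -0.0008], [0.1591, 0.9873, -0.0011]] j [ 2.330e-01  4.770e-01  9.000e-03  1.102e+00 -1.000e-03  3.920e-01]
tool z angle from case y (deg) 0.006978508969419859 rad 0.00012179795839633282
```

View pics/w4.png

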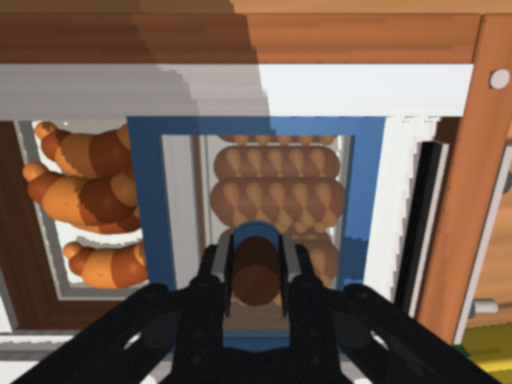

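The gap to the bar is ~32 px ≈ 16 mm (frame edge at column 380, rubber at column 412). I'll approach slowly.

Emit:
play_rows:
  moves:
    - [[0, 0, 1], 0]
    - [[0, 0, 2], 0]
    - [[0, 0, 2], 0]
    - [[0, 0, 2], 0]
    - [[0, 0, 2], 0]
    - [[0, 0, 1], 0]
    - [[0, 0, 0.5], 0]
    - [[0, 0, 0], 0]

```text
time: 5.8
ee_pos: [0.5895, 0.1488, 0.1016]
orientation: [0.538, -0.459, 0.539, 0.458]
force: [-0.6, -5.6, 5.2]
finger_gap: 0.0225
```

```bash
python3 - <<'E'
from h import *
st()
p,d=cams.capture('wrist'); save('pics/w5.png',cv2.resize(p[100:320,340:480],None,fx=2.7,fy=2.7,interpolation=2))
E
```

```text
t 5.8 p [0.5895 0.1488 0.1016] case -0.0035 0.179 gap 0.0225 F case 0.24 -5.59 5.24
R cols [[0.0006, -0.0011, -1.0], [-0.9872, 0.1596, -0.0008], [0.1596, 0.9872, -0.001]] j [ 2.480e-01  4.850e-01  2.100e-02  1.107e+00 -1.000e-03  4.080e-01]
tool z angle from case y (deg) 0.03499685309205566 rad 0.0006108103142931294
```

View pics/w5.png

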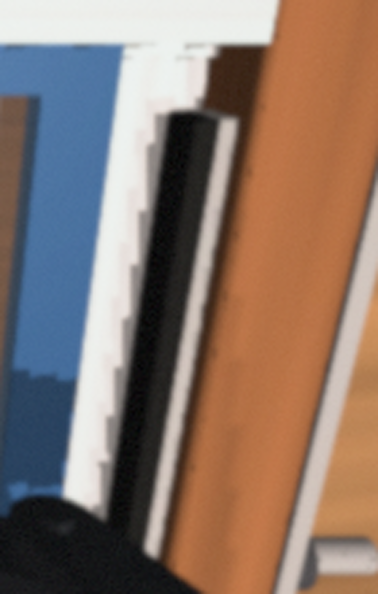

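Emit:
play_rows:
  moves:
    - [[0, 0, 1], 0]
    - [[0, 0, 1], 0]
    - [[0, 0, 1], 0]
    - [[0, 0, 1], 0]
    - [[0, 0, 0.5], 0]
    - [[0, 0, 0], 0]

```text
time: 6.6
ee_pos: [0.5902, 0.1533, 0.1017]
orientation: [0.538, -0.459, 0.538, 0.458]
force: [-0.4, -4.9, 6.0]
finger_gap: 0.0229
```

Emit:
play_rows:
  moves:
    - [[0, 0, 0.5], 0]
    - [[0, 0, 0.5], 0]

```text
time: 6.85
ee_pos: [0.5904, 0.1541, 0.1016]
orientation: [0.538, -0.459, 0.539, 0.458]
force: [-1.0, -6.2, 6.6]
finger_gap: 0.0231
```

Emit:
play_rows:
  moves:
    - [[0, 0, 0.5], 0]
    - [[0, 0, 0.5], 0]

```text
time: 7.1
ee_pos: [0.5905, 0.1551, 0.1016]
orientation: [0.538, -0.459, 0.539, 0.458]
force: [-0.8, -6.1, 7.6]
finger_gap: 0.0233
```

Emit:
play_rows:
  moves:
    - [[0, 0, 0.5], 0]
    - [[0, 0, 0.5], 0]

```text
time: 7.35
ee_pos: [0.5907, 0.1561, 0.1017]
orientation: [0.538, -0.459, 0.539, 0.458]
force: [-0.4, -7.1, 6.7]
finger_gap: 0.0227
```

Emit:
play_rows:
  moves:
    - [[0, 0, 0.5], 0]
    - [[0, 0, 0.5], 0]

```text
time: 7.6
ee_pos: [0.5908, 0.1571, 0.1016]
orientation: [0.538, -0.459, 0.539, 0.458]
force: [-2.0, -6.2, 6.2]
finger_gap: 0.0229
```

```bash
python3 - <<'E'
from h import *
st()
p,d=cams.capture('wrist'); save('pics/w6.png',cv2.resize(p[100:320,340:480],None,fx=2.7,fy=2.7,interpolation=2))
E
```

```text
t 7.6 p [0.5908 0.1571 0.1016] case -0.0035 0.1874 gap 0.0229 F case -1.03 -6.5 6.2
R cols [[0.0006, -0.0012, -1.0], [-0.9872, 0.1597, -0.0008], [0.1597, 0.9872, -0.001]] j [ 2.610e-01  4.920e-01  3.200e-02  1.111e+00 -1.000e-03  4.210e-01]
tool z angle from case y (deg) 0.03682952246089653 rad 0.000642796428879849
```

View pics/w6.png

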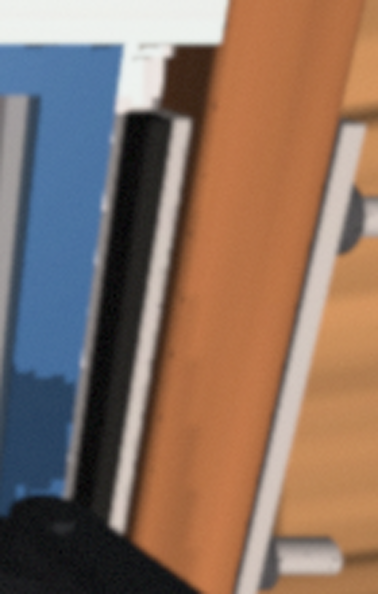

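The blue edge is now almost at the black rubber, so I'll go on in half-millimetre calls.

Emit:
play_rows:
  moves:
    - [[0, 0, 0.5], 0]
    - [[0, 0, 0], 0]

```text
time: 7.9
ee_pos: [0.5909, 0.1576, 0.1016]
orientation: [0.538, -0.459, 0.539, 0.458]
force: [-0.4, -5.8, 6.3]
finger_gap: 0.0229
```

Emit:
play_rows:
  moves:
    - [[0, 0, 0.5], 0]
    - [[0, 0, 0], 0]

```text
time: 8.15
ee_pos: [0.591, 0.1582, 0.1017]
orientation: [0.538, -0.459, 0.539, 0.458]
force: [-1.1, -6.1, 5.9]
finger_gap: 0.0229
```

Emit:
play_rows:
  moves:
    - [[0, 0, 0.4], 0]
    - [[0, 0, 0], 0]

```text
time: 8.4
ee_pos: [0.5911, 0.1585, 0.1016]
orientation: [0.538, -0.459, 0.539, 0.458]
force: [-0.6, -7.0, 6.0]
finger_gap: 0.0228
```

Emit:
play_rows:
  moves:
    - [[0, 0, 0.4], 0]
    - [[0, 0, 0], 0]

```text
time: 8.65
ee_pos: [0.5911, 0.1589, 0.1017]
orientation: [0.538, -0.459, 0.539, 0.458]
force: [-1.5, -5.4, 5.4]
finger_gap: 0.0231
```

Emit:
play_rows:
  moves:
    - [[0, 0, 0.4], 0]
    - [[0, 0, 0], 0]

```text
time: 8.9
ee_pos: [0.5912, 0.1593, 0.1017]
orientation: [0.538, -0.459, 0.539, 0.458]
force: [-0.6, -6.7, 6.7]
finger_gap: 0.0229
```

Emit:
play_rows:
  moves:
    - [[0, 0, 0.4], 0]
    - [[0, 0, 0], 0]

```text
time: 9.15
ee_pos: [0.5912, 0.1597, 0.1017]
orientation: [0.538, -0.459, 0.539, 0.458]
force: [-0.6, -6.6, 5.6]
finger_gap: 0.0235
```

Emit:
play_rows:
  moves:
    - [[0, 0, 0.4], 0]
    - [[0, 0, 0], 0]

```text
time: 9.4
ee_pos: [0.5913, 0.1601, 0.1016]
orientation: [0.538, -0.459, 0.539, 0.458]
force: [-1.5, -6.3, 5.3]
finger_gap: 0.0232
```

Emit:
play_rows:
  moves:
    - [[0, 0, 0.4], 0]
    - [[0, 0, 0], 0]

```text
time: 9.65
ee_pos: [0.5914, 0.1605, 0.1017]
orientation: [0.538, -0.459, 0.538, 0.458]
force: [-0.9, -5.4, 6.4]
finger_gap: 0.0228
```

```bash
python3 - <<'E'
from h import *
st()
p,d=cams.capture('wrist'); save('pics/w7.png',cv2.resize(p[100:320,340:480],None,fx=2.7,fy=2.7,interpolation=2))
E
```

```text
t 9.65 p [0.5914 0.1605 0.1017] case -0.0035 0.1909 gap 0.0228 F case -0.03 -5.45 6.36
R cols [[0.0006, -0.0011, -1.0], [-0.9872, 0.1596, -0.0008], [0.1596, 0.9872, -0.001]] j [ 2.660e-01  4.950e-01  3.700e-02  1.113e+00 -1.000e-03  4.260e-01]
tool z angle from case y (deg) 0.03259974285559355 rad 0.0005689728481336057
```

View pics/w7.png

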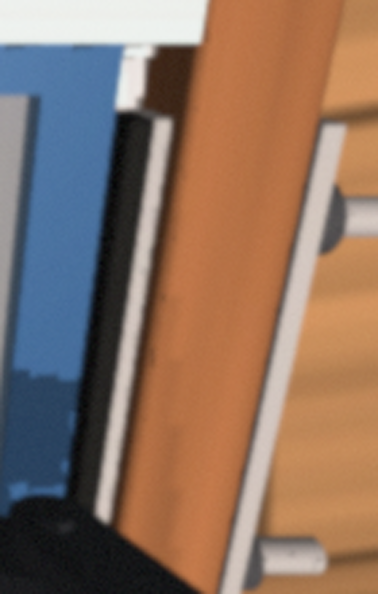

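The cover edge now begins to hide the rubber's front face. I'll keep creeping until the force rises.

Emit:
play_rows:
  moves:
    - [[0, 0, 0.5], 0]
    - [[0, 0, 0], 0]

```text
time: 9.95
ee_pos: [0.5915, 0.161, 0.1017]
orientation: [0.538, -0.459, 0.539, 0.458]
force: [-1.9, -6.2, 6.1]
finger_gap: 0.023
```

Emit:
play_rows:
  moves:
    - [[0, 0, 0.5], 0]
    - [[0, 0, 0], 0]

```text
time: 10.2
ee_pos: [0.5915, 0.1615, 0.1016]
orientation: [0.538, -0.459, 0.539, 0.458]
force: [-1.5, -5.8, 5.6]
finger_gap: 0.0231
```

Emit:
play_rows:
  moves:
    - [[0, 0, 0.5], 0]
    - [[0, 0, 0], 0]

```text
time: 10.45
ee_pos: [0.5915, 0.1617, 0.1016]
orientation: [0.538, -0.459, 0.539, 0.458]
force: [-2.2, -8.2, 6.8]
finger_gap: 0.023
```

Emit:
play_rows:
  moves:
    - [[0, 0, 0.5], 0]
    - [[0, 0, 0], 0]

```text
time: 10.7
ee_pos: [0.5916, 0.1617, 0.1016]
orientation: [0.538, -0.459, 0.539, 0.457]
force: [-1.7, -10.8, 9.3]
finger_gap: 0.0231
```

Contact: the tool has stopped and the force is rising by ~2.6-5 N per half mm. I'll press about 5-8 N above the drag and hold.

Emit:
play_rows:
  moves:
    - [[0, 0, 0.5], 0]
    - [[0, 0, 0], 0]
    - [[0, 0, 0], 0]

```text
time: 11.08
ee_pos: [0.5916, 0.1618, 0.1016]
orientation: [0.538, -0.459, 0.539, 0.457]
force: [-3.0, -15.7, 8.7]
finger_gap: 0.0228
```

```bash
python3 - <<'E'
from h import *
st()
E
```

```text
t 11.07 p [0.5916 0.1618 0.1016] case -0.0035 0.1921 gap 0.0228 F case -0.44 -16.02 8.69
R cols [[0.0003, -0.0033, -1.0], [-0.9871, 0.1604, -0.0008], [0.1604, 0.987, -0.0032]] j [ 0.269  0.497  0.04   1.115 -0.003  0.43 ]
tool z angle from case y (deg) 0.08007516029922954 rad 0.001397575196283803
```

Pressed at ~10 N over the drag for 0.4 s. I'll release, rise and go over to cover 2.

Emit:
play_rows:
  moves:
    - [[0, 0, 0], 0]
    - [[0, 0, 0], 0]
    - [[0, 0, 0], 0]
    - [[-4, 0, -1], 0]
    - [[-15, 0, 0], 0]
    - [[-20, 0, 0], 0]
    - [[-20, 0, 0], 0]
    - [[-10, 0, 0], 0]
  gripper: 0.6

```text
time: 12.08
ee_pos: [0.592, 0.1628, 0.1723]
orientation: [0.539, -0.459, 0.538, 0.458]
force: [-0.1, 0.3, -0.1]
finger_gap: 0.0511
```

Emit:
play_rows:
  moves:
    - [[0, 0, -25], 0]
    - [[0, 0, -45], 0]
    - [[0, 0, -50], 0]
    - [[0, 0, -50], 0]
    - [[0, 0, -45], 0]
    - [[0, 0, -30], 0]
    - [[0, 0, -8], 0]
    - [[0, 0, 0], 0]

```text
time: 13.08
ee_pos: [0.5512, -0.0871, 0.1704]
orientation: [0.539, -0.458, 0.538, 0.458]
force: [0.1, 0.3, -0.9]
finger_gap: 0.0508
```

```bash
python3 - <<'E'
from h import *
st()
c,f=cal('wrist')
p,d=cams.capture('wrist'); save('pics/w8.png',p)
p,d=cams.capture('top'); save('pics/t8.png',cv2.resize(p[145:255,155:350],None,fx=4,fy=4,interpolation=2))
E
```

```text
t 13.07 p [ 0.5512 -0.0871  0.1704] case -0.0039 -0.0599 gap 0.0508 F case 0.07 0.32 -0.88
R cols [[0.0, 0.0002, -1.0], [-0.9872, 0.1597, -0.0], [0.1597, 0.9872, 0.0002]] j [-0.157  0.349 -0.005  1.216  0.     0.004]
tool z angle from case y (deg) 0.038850890344986774 rad 0.0006780759538512948
```

View pics/w8.png

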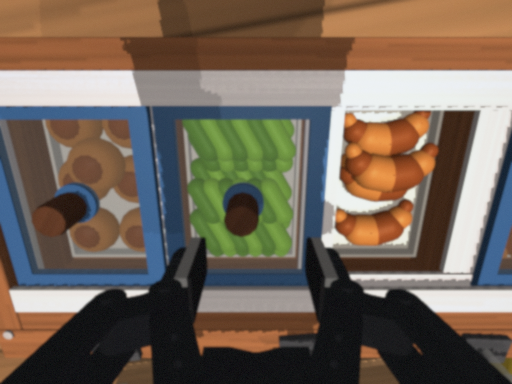

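View pics/t8.png

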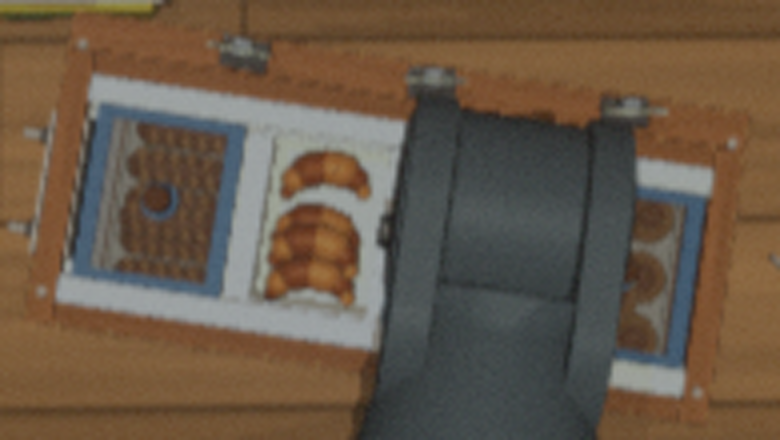

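Cover 3 stands home, with its frame against the dark bar at ~(90,200) in the top view. Knob 2's top is at (242,217) in the wrist view.

```bash
python3 - <<'E'
from h import *
c,f=cal('wrist'); w=ray(c,f,242,217,.127); print(((w-C)@EX).round(4),((w-C)@EY).round(4))
E
```

```text
-0.0038 -0.0675
```

Emit:
play_rows:
  moves:
    - [[10, 0, -5.5], 0]
    - [[20, 0, 0], 0]
    - [[20, 0, 0], 0]
    - [[12, 0, 0], 0]
    - [[6, 0, 0], 0]
    - [[1, 0, 0], 0]
    - [[0, 0, 0], 0]

```text
time: 14.05
ee_pos: [0.5506, -0.0926, 0.1018]
orientation: [0.539, -0.459, 0.538, 0.458]
force: [0.6, -0.5, -0.7]
finger_gap: 0.0512
```

```bash
python3 - <<'E'
from h import *
st()
p,d=cams.capture('wrist'); save('pics/w9.png',p)
E
```

```text
t 14.05 p [ 0.5506 -0.0926  0.1018] case -0.0035 -0.0655 gap 0.0512 F case 0.65 -0.43 -0.66
R cols [[0.0008, -0.0001, -1.0], [-0.9873, 0.1591, -0.0008], [0.1591, 0.9873, 0.0]] j [-0.167  0.387 -0.13   1.053  0.    -0.007]
tool z angle from case y (deg) 0.0057721191602688685 rad 0.00010074248416414201
```

View pics/w9.png

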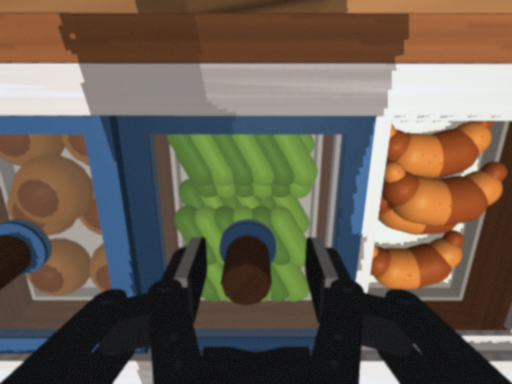

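Knob 2 at column ~246 is about 3-4 mm to -y of the finger centre (256). I'll shift 3 mm and close.

Emit:
play_rows:
  moves:
    - [[0, 0, -3], 0]
    - [[0, 0, 0], 0]
    - [[0, 0, 0], 0]
    - [[0, 0, 0], 0]
    - [[0, 0, 0], 0]
    - [[0, 0, 0], 0]
  gripper: 0
  newtons: 30

```text
time: 14.85
ee_pos: [0.5499, -0.0959, 0.1017]
orientation: [0.538, -0.459, 0.538, 0.458]
force: [-1.5, -3.7, 5.3]
finger_gap: 0.0227
```

```bash
python3 - <<'E'
from h import *
st()
p,d=cams.capture('wrist'); save('pics/w10.png',p)
E
```

```text
t 14.85 p [ 0.5499 -0.0959  0.1017] case -0.0037 -0.0689 gap 0.0227 F case -0.85 -3.92 5.27
R cols [[0.0006, -0.0007, -1.0], [-0.9872, 0.1595, -0.0007], [0.1595, 0.9872, -0.0006]] j [-1.720e-01  3.870e-01 -1.300e-01  1.053e+00 -1.000e-03 -1.200e-02]
tool z angle from case y (deg) 0.025863440872752812 rad 0.0004514021991244123
```

View pics/w10.png

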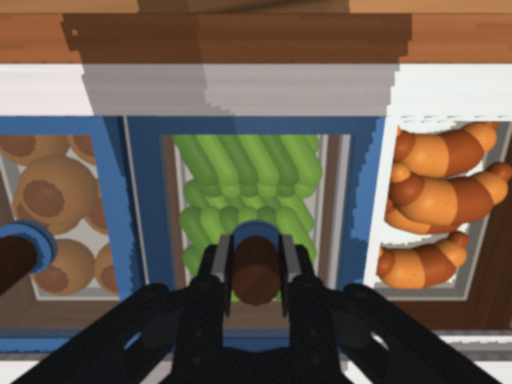

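Gripped (opening 22.7 mm). Contact is expected after ~135 mm of travel, so I'll move 118 fast and then creep.

Emit:
play_rows:
  moves:
    - [[0, 0, 4], 0]
    - [[0, 0, 14], 0]
    - [[0, 0, 20], 0]
    - [[0, 0, 24], 0]
    - [[0, 0, 24], 0]
    - [[0, 0, 18], 0]
    - [[0, 0, 10], 0]
    - [[0, 0, 4], 0]

```text
time: 15.9
ee_pos: [0.5689, 0.0211, 0.1017]
orientation: [0.538, -0.459, 0.538, 0.458]
force: [-0.8, -6.2, 6.9]
finger_gap: 0.0233
```

Emit:
play_rows:
  moves:
    - [[0, 0, 1.5], 0]
    - [[0, 0, 2], 0]
    - [[0, 0, 2], 0]
    - [[0, 0, 2], 0]
    - [[0, 0, 1.5], 0]
    - [[0, 0, 1], 0]
    - [[0, 0, 0], 0]

```text
time: 16.77
ee_pos: [0.5704, 0.0305, 0.1017]
orientation: [0.538, -0.459, 0.538, 0.458]
force: [-0.9, -3.8, 6.1]
finger_gap: 0.0231
```

```bash
python3 - <<'E'
from h import *
st()
p,d=cams.capture('wrist'); save('pics/w11.png',p)
E
```

```text
t 16.77 p [0.5704 0.0305 0.1017] case -0.0035 0.0592 gap 0.0231 F case -0.27 -3.9 6.13
R cols [[0.0008, -0.0008, -1.0], [-0.9872, 0.1594, -0.0009], [0.1594, 0.9872, -0.0007]] j [ 5.400e-02  4.120e-01 -9.200e-02  1.066e+00 -1.000e-03  2.140e-01]
tool z angle from case y (deg) 0.02032458365892024 rad 0.0003547309039451944
```

View pics/w11.png

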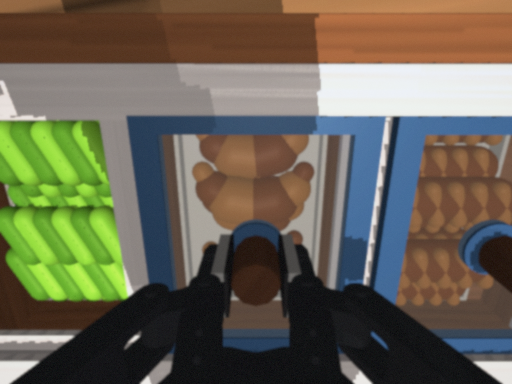

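A gap of ~7 px at columns 378-385 remains between the covers.

Emit:
play_rows:
  moves:
    - [[0, 0, 0.5], 0]
    - [[0, 0, 0.5], 0]
    - [[0, 0, 0.5], 0]
    - [[0, 0, 0.5], 0]

```text
time: 17.32
ee_pos: [0.5707, 0.0323, 0.1017]
orientation: [0.538, -0.459, 0.538, 0.458]
force: [-0.2, -5.9, 6.2]
finger_gap: 0.0228
```

Emit:
play_rows:
  moves:
    - [[0, 0, 0.5], 0]
    - [[0, 0, 0.5], 0]

```text
time: 17.58
ee_pos: [0.5709, 0.0333, 0.1017]
orientation: [0.538, -0.459, 0.538, 0.458]
force: [-1.6, -6.0, 6.6]
finger_gap: 0.0233
```

Emit:
play_rows:
  moves:
    - [[0, 0, 0.5], 0]
    - [[0, 0, 0.5], 0]

```text
time: 17.82
ee_pos: [0.571, 0.0343, 0.1017]
orientation: [0.538, -0.459, 0.538, 0.458]
force: [-1.1, -5.7, 6.7]
finger_gap: 0.0232
```

Emit:
play_rows:
  moves:
    - [[0, 0, 0.5], 0]
    - [[0, 0, 0.5], 0]

```text
time: 18.08
ee_pos: [0.5712, 0.0353, 0.1017]
orientation: [0.538, -0.459, 0.538, 0.458]
force: [-2.0, -6.1, 7.1]
finger_gap: 0.0229
```

Now at case y ≈ 0.064, with contact expected near 0.066.

Emit:
play_rows:
  moves:
    - [[0, 0, 0.5], 0]
    - [[0, 0, 0], 0]

```text
time: 18.32
ee_pos: [0.5713, 0.0359, 0.1017]
orientation: [0.538, -0.459, 0.538, 0.458]
force: [-1.2, -5.2, 6.5]
finger_gap: 0.0228
```

Emit:
play_rows:
  moves:
    - [[0, 0, 0.5], 0]
    - [[0, 0, 0], 0]

```text
time: 18.58
ee_pos: [0.5714, 0.0363, 0.1017]
orientation: [0.538, -0.459, 0.538, 0.458]
force: [-0.4, -5.4, 6.7]
finger_gap: 0.0231
```

Emit:
play_rows:
  moves:
    - [[0, 0, 0.5], 0]
    - [[0, 0, 0], 0]

```text
time: 18.82
ee_pos: [0.5714, 0.0368, 0.1017]
orientation: [0.538, -0.459, 0.538, 0.458]
force: [-0.0, -5.7, 5.9]
finger_gap: 0.0228
```

Emit:
play_rows:
  moves:
    - [[0, 0, 0.5], 0]
    - [[0, 0, 0], 0]

```text
time: 19.08
ee_pos: [0.5715, 0.0373, 0.1017]
orientation: [0.538, -0.459, 0.538, 0.458]
force: [-1.6, -6.3, 6.8]
finger_gap: 0.0232
```

Emit:
play_rows:
  moves:
    - [[0, 0, 0.5], 0]
    - [[0, 0, 0], 0]

```text
time: 19.32
ee_pos: [0.5715, 0.0373, 0.1017]
orientation: [0.538, -0.459, 0.539, 0.458]
force: [-1.6, -8.5, 7.8]
finger_gap: 0.0228
```

Emit:
play_rows:
  moves:
    - [[0, 0, 0.5], 0]
    - [[0, 0, 0], 0]

```text
time: 19.58
ee_pos: [0.5715, 0.0373, 0.1017]
orientation: [0.538, -0.459, 0.539, 0.457]
force: [-2.6, -12.6, 8.3]
finger_gap: 0.0228
```

```bash
python3 - <<'E'
from h import *
st()
p,d=cams.capture('wrist'); save('pics/w12.png',cv2.resize(p[100:320,320:460],None,fx=2.7,fy=2.7,interpolation=2))
E
```

```text
t 19.57 p [0.5715 0.0373 0.1017] case -0.0035 0.0661 gap 0.0228 F case -0.54 -12.88 8.25
R cols [[0.0005, -0.0027, -1.0], [-0.9871, 0.1602, -0.001], [0.1602, 0.9871, -0.0026]] j [ 0.067  0.416 -0.087  1.068 -0.003  0.228]
tool z angle from case y (deg) 0.0673604229357983 rad 0.0011756611657655852
```

View pics/w12.png

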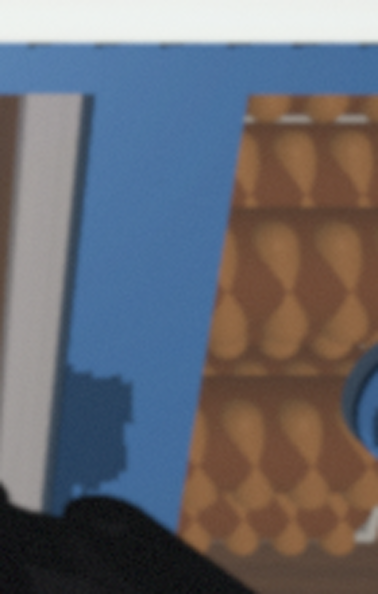

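The frames now meet with no gap, at exactly the predicted 0.066. I'll press a little more and hold.

Emit:
play_rows:
  moves:
    - [[0, 0, 0.5], 0]
    - [[0, 0, 0], 0]
    - [[0, 0, 0], 0]
    - [[0, 0, 0], 0]

```text
time: 20.12
ee_pos: [0.5715, 0.0374, 0.1017]
orientation: [0.538, -0.459, 0.539, 0.457]
force: [-3.0, -16.2, 8.1]
finger_gap: 0.023
```

Emit:
play_rows:
  moves:
    - [[0, 0, 0.3], 0]
    - [[0, 0, 0], 0]
    - [[0, 0, 0], 0]

```text
time: 20.5
ee_pos: [0.5715, 0.0374, 0.1017]
orientation: [0.538, -0.459, 0.54, 0.457]
force: [-3.8, -18.7, 9.0]
finger_gap: 0.0231
```

Emit:
play_rows:
  moves:
    - [[0, 0, 0], 0]
    - [[0, 0, 0], 0]
    - [[0, 0, 0], 0]
    - [[-4, 0, -1], 0]
    - [[-15, 0, 0], 0]
    - [[-25, 0, 0], 0]
    - [[-35, 0, 0], 0]
    - [[-40, 0, 0], 0]
  gripper: 0.6

```text
time: 21.5
ee_pos: [0.5711, 0.0385, 0.2223]
orientation: [0.538, -0.459, 0.538, 0.458]
force: [-0.2, -0.3, -0.3]
finger_gap: 0.0509
```

Emit:
play_rows:
  moves:
    - [[-20, 20, 20], 0]
    - [[0, 45, 30], 0]
    - [[0, 45, 30], 0]
    - [[0, 45, 30], 0]
    - [[0, 45, 30], 0]
    - [[0, 20, 20], 0]
    - [[0, 0, 0], 0]
    - [[0, 0, 0], 0]

```text
time: 22.5
ee_pos: [0.38, 0.2314, 0.241]
orientation: [0.539, -0.459, 0.538, 0.458]
force: [-0.1, -0.3, 0.3]
finger_gap: 0.0512
```

```bash
python3 - <<'E'
from h import *
st()
p,d=cams.capture('top'); save('pics/t13.png',cv2.resize(p[145:255,155:350],None,fx=4,fy=4,interpolation=2))
p,d=cams.capture('scene'); save('pics/s13.png',p)
E
```

```text
t 22.5 p [0.38   0.2314 0.241 ] case -0.2235 0.2273 gap 0.0512 F case -0.0 -0.31 0.29
R cols [[0.0009, 0.0004, -1.0], [-0.9873, 0.1589, -0.0008], [0.1589, 0.9873, 0.0005]] j [ 0.547  0.097 -0.148  1.325 -0.     0.707]
tool z angle from case y (deg) -0.0087321732825787 rad -0.0001524051746356795
```

View pics/t13.png

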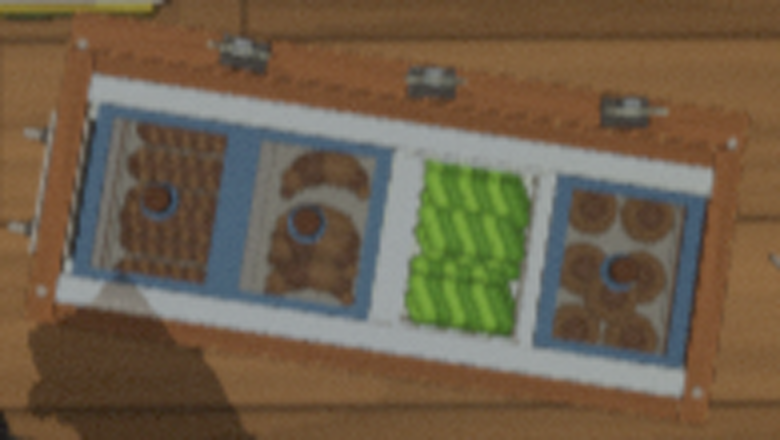

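View pics/s13.png

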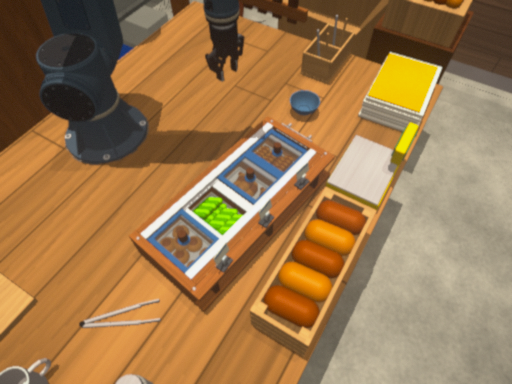

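The top view shows covers 3 and 2 joined without a gap, at ~(160,200) and (307,224). Cover 1 is unmoved at (623,268), the pistachios are open, and the tickets, tongs and bowl are where they were. I'll hand in.

```bash
python3 - <<'E'
from h import *
print(job.close_job())
E
```

```text
the job is handed in; nothing more can be done
None
```

The pistachio bay is open and the other three bays are covered. I handed the job in at about 22.6 s of the 72 s, and no verdict was reported.

- **Pistachios:** they were in the second bay, under cover 2, so cover 1 did not need to move.
- **Cover 3:** I slid it to the buffer and pressed it about 10 N above the drag for roughly 0.4 s, then let go. Its knob ended at about y = 192 mm on the display.
- **Cover 2:** I slid it against cover 3, pressed it 10–12 N above the drag for 0.8 s, then let go. It made contact at y = 66 mm, which is where cover 3's position said it should.
- **Last checks:** the final pictures show no gap between covers 2 and 3. Cover 1 is where it started, the tickets, tongs and bowl look unmoved, and the arm is well clear. No check failed.
- **Less certain:** the contact forces are inferred from the wrist force minus the 5–6 N of drag felt while sliding. The wrist itself never read more than about 19 N along the track.

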